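# Make up the soldering and polishing kits

### The arm

A 6-joint arm with a two-finger parallel gripper is mounted at the origin on a cart in front of the work surface, level with it; the furniture and walls round the work are solid. World frame = base frame: x ahead of the robot, y to its left, z up, the work surface at z = 0. Lengths are in m, angles in rad, forces in N, time in s.
With the tool pointing down it reaches from about 0.375 to 0.925 m from the base axis. Payload 5.7 kg.
Tool frame: the origin (TCP) lies on the centre line of the jaws, within the pads' length; the fingertips stand 8 mm ahead of it and the grasp point (between the pads) lies 11 mm behind it; z points along the fingers, y is the line along which they close (so a half turn about z gives the same grasp; the last joint's range is limited). The gripper opens to 88 mm and grips with 3 to 60 N. Pads are 20 mm wide; open, the fingers measure 115 mm over their backs; the gripper's body (75 mm by 178 mm) begins 61 mm behind the grasp point.
Start: joints at [-1.317, 0.359, 1.51, -0, 1.272, -0.115], TCP at [0.216, -0.56, 0.194] pointing down, gripper open.
Joint ranges: [-2.97, 2.97], [-1.01, 2.36], [0.21, 2.38], [-0.96, 4.11], [0.2, 2.71], [-2.98, 2.98]. Speed limits (rad/s): [2.39, 2.39, 3.14, 3.14, 3.14, 3.14].

### API

Orientations are given as a unit quaternion [x, y, z, w].
In Python, from workcell import bot gives the robot as it stands.
- The arm moves only by the shell command python3 -m crank 'ROWS' [FORCE]. ROWS is a JSON object of lists of equal length, an entry for each row: "xyz": the shift along the world's x, y, z in mm, a list of three; "twist": the turn about the world's z in degrees; "hand": the opening, from -1 (shut) to 1 (fully open). In form: {"xyz": [[tx, ty, tz], ...], "twist": [twist, ...], "hand": [hand, ...]}. A call has 1 to 10 rows; each row shifts and turns the commanded pose from where the row before left it; what a row does not reach is not made up. A row lasts 1/10 s, in which the tool goes at most 50 mm and 8.59 degrees, less where a joint would pass 70% of its speed; a pose out of reach is approached as far as the arm can. A call is refused whole if a number of a shift passes 50 or a number of a turn 8.59, either way. A call with a gripper value outside its range is refused whole. The fingers move at their own pace and stop on an object; FORCE is the grip in N (left out, the last holds). Time passes only in rows, so rows that do not move let the fingers close. It gives the time, the measured TCP pose, the force, the opening and the grip force at its end, in the units of the state.
- bot.observe(): the state, without advancing time (a new reading comes with each control period).
- bot.grab_frame(name): name is "scene" or "side" or "wrist"; returns the picture (420x560x3 uint8, red, green, blue); there is no depth.
- bot.calibration(name): a dict with "fx", "fy", "cx", "cy" (pixels), "D" ([k1, k2, p1, p2, k3] as OpenCV has them; the pictures are not rectified), "eye" and "orientation" of the camera in the world. Camera axes: x right, y down, z forward; pixel columns grow to the right and rows downward; lengths in m; the calibration is good to about 2 mm. A picture is of the moment at which its call begins: read the wrist's pose just before it. calibration takes no time and is no camera call; for the wrist camera it gives the pose at the moment of the call.
- bot.finish_job(): hands the job in; it is judged then, once.
The state is a dict: "t": time; "q": joint angles; "joint_vel": joint speeds; "tau": joint torques, N m; "position": TCP position; "tool_rot": TCP orientation; "wrist_force": force on the tool from outside, world axes, zero at the start; "moment": the same for the moment, N m; "gripper_width": finger opening in m; "grip_force": force on a finger pad.
Only numpy, scipy, OpenCV 4.12 (cv2) and the standard library are available. Lean on these libraries where they do the work, as an engineer would, in place of code of your own. Each camera call takes 0.05 s, during which the arm holds its last target. There are 200 camera calls.

### The job

Make up two kits from the stock on the board: in the blue tray the pink bottle and the full tin, in the orange tray the red pot and the cream rubber block, one thing to a pocket, set down flat and upright, either pocket. One of the two sealed tins is full and heavy, the other nearly empty; they can be told apart only by lifting, and the nearly empty one goes to the middle of the green mat for refilling. Leave the glass jar and the pliers where they are.

Things in the scene. Friction and masses are not known exactly. Their poses are not given: they have to be found in the camera images.
- tray_blue: flat blue plastic kit tray, fixed on the board, 176 x 90 mm, rim 9 mm high, floor 3 mm thick. Two open square pockets of 82 x 82 mm with 4 mm walls round and between them; pocket centres lie 43 mm either side of the origin along the tray's x axis (its long axis). Origin: centre of the underside, on the board top; z up.
- tray_orange: flat orange plastic kit tray, fixed on the board, 176 x 90 mm, rim 9 mm high, floor 3 mm thick. Two open square pockets of 82 x 82 mm with 4 mm walls round and between them; pocket centres lie 43 mm either side of the origin along the tray's x axis (its long axis). Origin: centre of the underside, on the board top; z up.
- refill_mat: round green mat with a thin white ring, fixed on the worktop at the left behind the board, 84 mm across, 3 mm thick. Origin: centre of its underside, on the worktop (z = 0).
- tin_white: sealed round metal tin with a white lid: 60 mm across, 34 mm high (body 58 mm across up to 26 mm, lid 60 mm across above). Origin: centre of its underside; z up through the lid. Its filling cannot be seen: of the two tins one is full (about 0.39 to 0.51 kg) and the other nearly empty (about 0.07 kg), and either may be the full one; the filling rattles by a few mm.
- tin_black: sealed round metal tin with a black lid: 60 mm across, 34 mm high (body 58 mm across up to 26 mm, lid 60 mm across above). Origin: centre of its underside; z up through the lid. Its filling cannot be seen: of the two tins one is full (about 0.39 to 0.51 kg) and the other nearly empty (about 0.07 kg), and either may be the full one; the filling rattles by a few mm.
- flux_bottle: small pink bottle with a white cap, standing, 30 mm across up to 43 mm, cap 19 mm across above that, 60 mm high in all; about 0.03 kg. Origin: centre of its underside; z up.
- paste_pot: red round screw pot, 41 mm across (39 mm below 20 mm), 30 mm high; about 0.025 kg. Origin: centre of its underside; z up.
- rubber_block: cream-coloured rubber block lying flat, 20 mm (its x) x 45 mm (its y) x 14 mm high; about 0.02 kg. Origin: centre of its underside; z up.
- glass_jar: bystander among the stock: clear glass jar with a grey lid and brass filings in it, 49 mm across, 52 mm high. Origin: centre of its underside. It and all the stock stand on a grey board, 215 mm deep and 756 mm wide, whose flat top is 30 mm above the worktop; the trays lie on the same board.
- pliers: bystander: pliers with red grips, 146 x 57 x 12 mm, lying on the worktop right of the board. Origin: under the middle.
Mind the look-alikes: they are no part of the job. Several things have the shape of the flux_bottle; the one meant has the colours described above.

How it is judged:
At the end, for the whole second after the job is handed in: Pink bottle and heavy tin in the blue tray's two pockets, red pot and cream block in the orange tray's, one to a pocket, flat on the floor (tilt under 0.12 rad); the light tin flat on the green mat within 16 mm of its centre; all released and at rest (((z of flux_bottle in the frame of tray_blue between 0.0005 and 0.007 m and angle between each of flux_bottle, tin_white, tin_black's own z axis and vertical below 0.12 rad and z of tin_white in the frame of tray_blue between 0.0005 and 0.007 m and ((x of flux_bottle in the frame of tray_blue between 0.013 and 0.073 m and y of flux_bottle in the frame of tray_blue between -0.03 and 0.03 m and x of tin_white in the frame of tray_blue between -0.058 and -0.028 m and y of tin_white in the frame of tray_blue between -0.015 and 0.015 m) or (x of flux_bottle in the frame of tray_blue between -0.073 and -0.013 m and y of flux_bottle in the frame of tray_blue between -0.03 and 0.03 m and x of tin_white in the frame of tray_blue between 0.028 and 0.058 m and y of tin_white in the frame of tray_blue between -0.015 and 0.015 m)) and contact force between tin_white and tray_blue above 2.2 N and horizontal distance between tin_black and refill_mat below 0.016 m and z of tin_black in the frame of refill_mat between 0.0005 and 0.007 m and contact force between tin_black and refill_mat below 2 N) or (z of flux_bottle in the frame of tray_blue between 0.0005 and 0.007 m and angle between each of flux_bottle, tin_black, tin_white's own z axis and vertical below 0.12 rad and z of tin_black in the frame of tray_blue between 0.0005 and 0.007 m and ((x of flux_bottle in the frame of tray_blue between 0.013 and 0.073 m and y of flux_bottle in the frame of tray_blue between -0.03 and 0.03 m and x of tin_black in the frame of tray_blue between -0.058 and -0.028 m and y of tin_black in the frame of tray_blue between -0.015 and 0.015 m) or (x of flux_bottle in the frame of tray_blue between -0.073 and -0.013 m and y of flux_bottle in the frame of tray_blue between -0.03 and 0.03 m and x of tin_black in the frame of tray_blue between 0.028 and 0.058 m and y of tin_black in the frame of tray_blue between -0.015 and 0.015 m)) and contact force between tin_black and tray_blue above 2.2 N and horizontal distance between tin_white and refill_mat below 0.016 m and z of tin_white in the frame of refill_mat between 0.0005 and 0.007 m and contact force between tin_white and refill_mat below 2 N)) and z of paste_pot in the frame of tray_orange between 0.0005 and 0.007 m and angle between each of paste_pot, rubber_block's own z axis and vertical below 0.12 rad and z of rubber_block in the frame of tray_orange between 0.0005 and 0.007 m and ((x of paste_pot in the frame of tray_orange between 0.018 and 0.068 m and y of paste_pot in the frame of tray_orange between -0.025 and 0.025 m and x of rubber_block in the frame of tray_orange between -0.079 and -0.007 m and y of rubber_block in the frame of tray_orange between -0.036 and 0.036 m) or (x of paste_pot in the frame of tray_orange between -0.068 and -0.018 m and y of paste_pot in the frame of tray_orange between -0.025 and 0.025 m and x of rubber_block in the frame of tray_orange between 0.007 and 0.079 m and y of rubber_block in the frame of tray_orange between -0.036 and 0.036 m)) and linear speed of each of tin_white, tin_black, flux_bottle, paste_pot, rubber_block below 0.02 m/s and contact force between each of tin_white, tin_black, flux_bottle, paste_pot, rubber_block and the fingers below 0.05 N); the robot touches nothing.
It fails at once if the glass jar is moved more than 25 mm or tipped (distance of glass_jar from where it was at the start of the episode above 0.025 m or angle between glass_jar's own z axis and vertical above 0.5 rad).
It fails at once if the pliers are moved more than 25 mm (distance of pliers from where it was at the start of the episode above 0.025 m).
It also fails if it takes over 120 s, if anything falls off the work surface, if the arm or the gripper's body presses on something with over 40 N, if the wrist force passes 120 N, or if a joint passes its speed limit or range.

## Working session

There is one attempt and no reset: what is moved stays moved. The work goes in short steps, Python scripts to look and compute and a shell command to move; the robot and the scene stay as the last step left them, time stands still between calls to the robot, and variables do not carry over. Pictures are saved under pics/ and viewed, at most 18 in all, crops included, and the job is handed in when it is done.

```bash
mkdir -p pics
cat > h.py <<'E'
import numpy as np, cv2
from scipy.spatial.transform import Rotation as R
from workcell import bot
def cal(n):
    c=bot.calibration(n); K=np.array([[c['fx'],0,c['cx']],[0,c['fy'],c['cy']],[0,0,1]]); return K,np.array(c['D'],float),np.array(c['eye']),R.from_quat(c['orientation']).as_matrix()
def ray(C,uv):
    K,D,e,M=C; p=cv2.undistortPoints(np.array(uv,float).reshape(-1,1,2),K,D).reshape(-1,2)
    return np.c_[p,np.ones(len(p))]@M.T
def onz(C,uv,z):
    d=ray(C,uv); e=C[2]; return e+d*((z-e[2])/d[:,2])[:,None]
def snap(n,f):
    C=cal(n); im=bot.grab_frame(n); cv2.imwrite('pics/'+f,cv2.cvtColor(im,cv2.COLOR_RGB2BGR)); return C,im
E
python3 - <<'E'
from h import *
for n in ('scene','side'):
    C,im=snap(n,n+'1.png'); print(n,C[2],C[3][:,2],C[0][0,0])
s=bot.observe(); print(s['t'],s['position'],s['tool_rot'],s['gripper_width'],s['wrist_force'])
E
```

```text
scene [-0.39918213  0.54268622  0.74138724] [ 0.72721584 -0.41527052 -0.54654142] 453.00478900319985
side [0.42844556 1.22324819 0.79009828] [ 0.07673411 -0.85669378 -0.51008591] 404.2615212827264
0.1 [ 0.21614589 -0.55900946  0.19320094] [ 9.83046428e-01  1.83354960e-01 -4.99710341e-05 -8.22762476e-04] 0.08809899262785739 [ 0.62271923 -0.19212332 -0.08319021]
```

View pics/scene1.png

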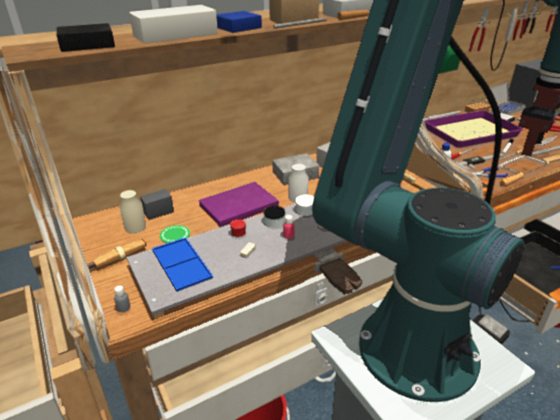

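View pics/side1.png

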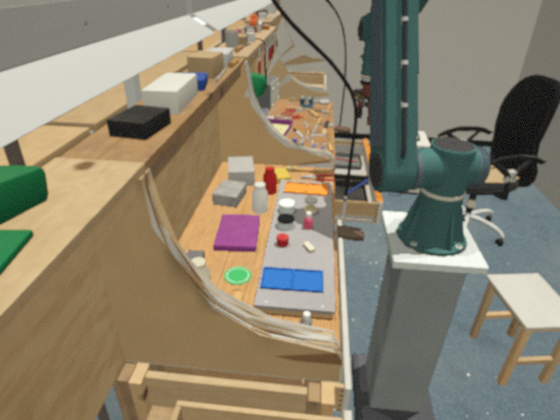

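Side view: blue tray ~(293,279), mat (237,276), red pot (283,240), cream block (309,246), pink bottle (308,222), black tin (286,217), white tin (287,204), jar (311,203), orange tray (306,188). The scene view agrees, but the arm hides the orange tray there.

Run:
```python
from h import *
C=cal('side')
for n,u,z in [('blue',(293,280),.035),('mat',(237,276),.003),('pot',(283,238),.06),('block',(309,246),.044),('bottle',(308,226),.04),('black',(286,217),.064),('white',(287,203),.064),('jar',(311,200),.082),('orange',(306,188),.035),('tallwhite',(260,205),0.0),('board corners',(258,305),.03),('b',(334,310),.03),('c',(278,181),.03)]: print(n,onz(C,[u],z)[0].round(3))
C=cal('wrist');s=bot.observe(); print(C[2]-s['position'],C[3][:,2],C[0],C[1])
```

```text
blue [0.462 0.334 0.035]
mat [0.631 0.299 0.003]
pot [0.507 0.164 0.06 ]
block [0.423 0.174 0.044]
bottle [0.43  0.052 0.04 ]
black [0.508 0.042 0.064]
white [ 0.512 -0.056  0.064]
jar [ 0.426 -0.058  0.082]
orange [ 0.449 -0.24   0.035]
tallwhite [ 0.623 -0.138  0.   ]
board corners [0.547 0.44  0.03 ]
b [0.347 0.434 0.03 ]
c [ 0.569 -0.297  0.03 ]
[0.06825333 0.02512181 0.19137294] [-0.25016168 -0.09501891 -0.96353025] [[295.97849351   0.         278.42390479]
 [  0.         295.97849351 211.51185827]
 [  0.           0.           1.        ]] [-0.03644909  0.          0.          0.          0.        ]
```

```bash
python3 -m crank '{"xyz":[[20,46,6],[20,46,6],[20,46,6],[20,46,6],[20,46,6],[20,46,6],[20,46,6],[20,46,6],[20,46,6],[20,46,6]],"twist":[-2.1,-2.1,-2.1,-2.1,-2.1,-2.1,-2.1,-2.1,-2.1,-2.1],"hand":[0.6,0.6,0.6,0.6,0.6,0.6,0.6,0.6,0.6,0.6]}' 20
python3 -m crank '{"xyz":[[0,0,0],[0,0,0]],"twist":[0,0],"hand":[0.6,0.6]}'
python3 - <<'E'
from h import *
C,im=snap('wrist','w1.png'); np.savez('w1.npz',K=C[0],D=C[1],e=C[2],M=C[3])
E
```

```text
t: 1.1
position: [0.4144, -0.1023, 0.2535]
tool_rot: [1.0, 0.0, 0.0, -0.0]
wrist_force: [1.3, -0.7, -0.1]
gripper_width: 0.0708
grip_force: 0.0
t: 1.3
position: [0.4143, -0.1033, 0.2532]
tool_rot: [1.0, 0.003, -0.0, 0.0]
wrist_force: [-0.1, 0.2, -0.9]
gripper_width: 0.0703
grip_force: 0.0
```

View pics/w1.png

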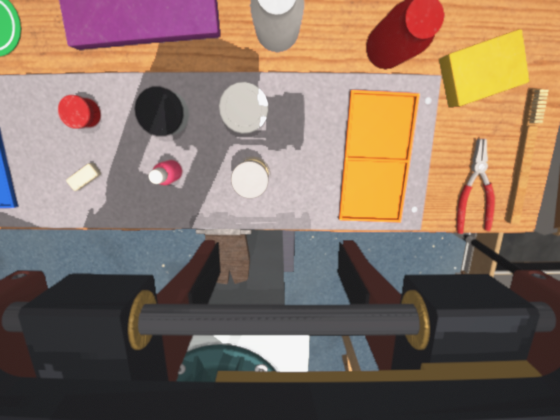

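Wrist view 1: pot (78,111), black tin (159,111), white tin (244,107), bottle cap (157,175), block (82,177), jar lid (250,179), orange tray corners about (350,90)-(418,93)-(403,222)-(340,218). Next a view further left.

```bash
python3 -m crank '{"xyz":[[0,45,0],[0,45,0],[0,45,0],[0,45,0],[0,45,0],[0,45,0],[0,0,0],[0,0,0]],"twist":[0,0,0,0,0,0,0,0],"hand":[0.6,0.6,0.6,0.6,0.6,0.6,0.6,0.6]}'
python3 - <<'E'
from h import *
C,im=snap('wrist','w2.png'); np.savez('w2.npz',K=C[0],D=C[1],e=C[2],M=C[3])
E
```

```text
t: 2.15
position: [0.4143, 0.1645, 0.2528]
tool_rot: [1.0, 0.001, -0.0, 0.001]
wrist_force: [-1.0, -0.2, -0.3]
gripper_width: 0.0703
grip_force: 0.0
```

View pics/w2.png

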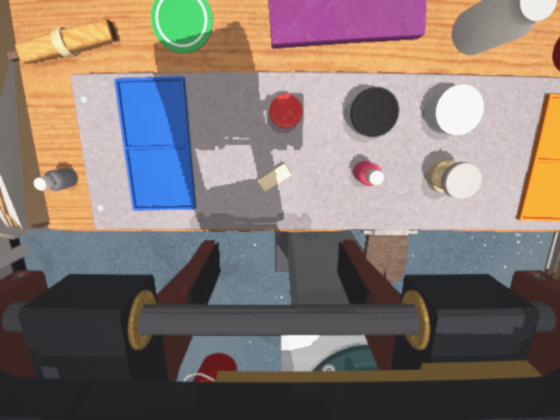

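View 2: blue tray (155,143), mat (182,18), pot (286,111), block (275,177), bottle cap (375,177), black tin (374,111), white tin (458,109). Now masks and rays.

Run:
```python
from h import *
def load(k):
    d=np.load(k+'.npz'); im=cv2.imread('pics/'+k+'.png'); return (d['K'],d['D'],d['e'],d['M']),im
def blob(im,box,f):
    x0,y0,x1,y1=box; h=cv2.cvtColor(im,cv2.COLOR_BGR2HSV)[y0:y1,x0:x1].astype(int)
    m=f(h[...,0],h[...,1],h[...,2]).astype(np.uint8); m=cv2.morphologyEx(m,cv2.MORPH_CLOSE,np.ones((5,5)))
    c=max(cv2.findContours(m,0,2)[0],key=cv2.contourArea); return c.reshape(-1,2)+[x0,y0]
red=lambda h,s,v:((h<8)|(h>168))&(s>120)&(v>60)
L={'w1':load('w1'),'w2':load('w2')}
def rep(n,v,box,f,z,kind='circ'):
    C,im=L[v]; c=blob(im,box,f).astype(float)
    p=onz(C,c,z)[:,:2].astype(np.float32)*1000
    if kind=='circ':
        (a,r)=cv2.minEnclosingCircle(p); M=cv2.fitEllipse(p); print(n,v,'enc',np.round(a),round(2*r),'ell',np.round(M[0],1),np.round(M[1],1))
    else:
        M=cv2.minAreaRect(p); print(n,v,'rect',np.round(M[0],1),np.round(M[1],1),round(M[2],1),'longaxis',)
        if kind=='rect': print(cv2.boxPoints(M).round(0).tolist())
blk=lambda h,s,v:v<45
rep('black','w2',(340,75,410,145),blk,.064)
wh=lambda h,s,v:(s<60)&(v>195)
rep('white','w2',(425,75,490,143),wh,.064)
rep('pot','w2',(262,85,310,135),red,.06); rep('pot','w1',(52,85,105,135),red,.06)
rep('cap','w2',(360,165,392,192),wh,.09); rep('cap','w1',(143,163,172,190),wh,.09)
rep('bottlebody','w2',(345,155,392,190),lambda h,s,v:(h>160)&(s>120)&(v>60),.06)
cr=lambda h,s,v:(h>15)&(h<35)&(s>25)&(v>150)
rep('block','w2',(250,158,300,195),cr,.044,'rect'); rep('block','w1',(60,158,110,195),cr,.044,'rect')
rep('blue','w2',(105,65,205,220),lambda h,s,v:(h>100)&(h<130)&(s>120)&(v>50),.038,'rect')
rep('orange','w1',(325,80,430,230),lambda h,s,v:(h>8)&(h<25)&(s>190)&(v>150),.038,'rect')
rep('mat','w2',(140,0,225,60),lambda h,s,v:((h>50)&(h<85)&(s>80)),.003)
gl=lambda h,s,v:(s<45)&(v>150)
rep('jar','w2',(440,160,485,200),gl,.082); rep('jar','w1',(230,160,272,200),gl,.082)
C=L['w2'][0]; print('tins eye',onz(C,[(374,112),(458,110)],.064)[:,:2]); print(onz(L['w1'][0],[(159,111),(244,107)],.064)[:,:2])
```

```text
Traceback (most recent call last):
ValueError: max() iterable argument is empty
```

```bash
cat > d.py <<'E'
from h import *
def blob(im,box,f):
    x0,y0,x1,y1=box; h=cv2.cvtColor(im,cv2.COLOR_BGR2HSV)[y0:y1,x0:x1].astype(int)
    m=f(h[...,0],h[...,1],h[...,2]).astype(np.uint8); m=cv2.morphologyEx(m,cv2.MORPH_CLOSE,np.ones((5,5)))
    c=max(cv2.findContours(m,0,2)[0],key=cv2.contourArea); return c.reshape(-1,2)+[x0,y0]
red=lambda h,s,v:((h<8)|(h>168))&(s>120)&(v>60)
blk=lambda h,s,v:v<60
wh=lambda h,s,v:(s<60)&(v>185)
pink=lambda h,s,v:(h>160)&(s>120)&(v>60)
cr=lambda h,s,v:(h>15)&(h<35)&(s>25)&(v>150)
blue=lambda h,s,v:(h>100)&(h<130)&(s>120)&(v>50)
ora=lambda h,s,v:(h>8)&(h<25)&(s>190)&(v>150)
green=lambda h,s,v:((h>50)&(h<85)&(s>80))
gl=lambda h,s,v:(s<45)&(v>150)
def rep(n,C,im,box,f,z,kind='circ'):
    try: c=blob(im,box,f).astype(float)
    except ValueError: print(n,'none',cv2.cvtColor(im,cv2.COLOR_BGR2HSV)[(box[1]+box[3])//2,(box[0]+box[2])//2]); return
    p=onz(C,c,z)[:,:2].astype(np.float32)*1000
    if kind=='circ':
        (a,r)=cv2.minEnclosingCircle(p); M=cv2.fitEllipse(p); print(n,'enc',np.round(a),round(2*r),'ell',np.round(M[0],1),np.round(M[1],1))
    else:
        M=cv2.minAreaRect(p); print(n,'rect',np.round(M[0],1),np.round(M[1],1),round(M[2],1),cv2.boxPoints(M).round(0).tolist())
E
cat > m.py <<'E'
from d import *
def load(k):
    d=np.load(k+'.npz'); im=cv2.imread('pics/'+k+'.png'); return (d['K'],d['D'],d['e'],d['M']),im
L={'w1':load('w1'),'w2':load('w2')}
def r(n,v,*a): rep(n+v,*L[v],*a)
r('black','w2',(340,75,410,145),blk,.064)
r('white','w2',(425,75,490,143),wh,.064)
r('pot','w2',(262,85,310,135),red,.06); r('pot','w1',(52,85,105,135),red,.06)
r('cap','w2',(360,165,392,192),wh,.09); r('cap','w1',(143,163,172,190),wh,.09)
r('bottlebody','w2',(345,155,392,190),pink,.06)
r('block','w2',(250,158,300,195),cr,.044,'rect'); r('block','w1',(60,158,110,195),cr,.044,'rect')
r('blue','w2',(105,65,205,220),blue,.038,'rect')
r('orange','w1',(325,80,430,230),ora,.038,'rect')
r('mat','w2',(140,0,225,60),green,.003)
r('jar','w2',(440,160,485,200),gl,.082); r('jar','w1',(230,160,272,200),gl,.082)
print('tins eye',onz(L['w2'][0],[(374,112),(458,110)],.064)[:,:2],onz(L['w1'][0],[(159,111),(244,107)],.064)[:,:2])
E
python3 m.py
```

```text
blackw2 enc [509.  47.] 57 ell [508.6  45.5] [47.7 57.3]
whitew2 enc [513. -59.] 121 ell [511.2 -24.9] [ 59.8 191.3]
potw2 enc [510. 155.] 40 ell [509.6 154.9] [38.9 39.6]
potw1 enc [509. 148.] 54 ell [508.9 148. ] [39.4 54.2]
capw2 enc [429.  45.] 48 ell [431.5  28.6] [35.1 67.4]
capw1 enc [437.  47.] 31 ell [436.9  47.2] [18.3 31.2]
bottlebodyw2 enc [434.  49.] 34 ell [433.4  47.8] [26.8 36.8]
blockw2 rect [423.9 168.8] [20.7 44.4] 33.7 [[403.0, 182.0], [428.0, 145.0], [445.0, 156.0], [420.0, 193.0]]
blockw1 rect [423.4 167.8] [21.3 46.5] 32.4 [[402.0, 182.0], [427.0, 142.0], [445.0, 154.0], [420.0, 193.0]]
bluew2 rect [465.1 328.4] [175.4  90.6] 1.1 [[377.0, 372.0], [378.0, 281.0], [554.0, 285.0], [552.0, 375.0]]
orangew1 rect [ 449.2 -238. ] [ 88.1 172.1] 88.2 [[362.0, -279.0], [534.0, -285.0], [537.0, -197.0], [365.0, -191.0]]
matw2 enc [631. 293.] 83 ell [631.  293.3] [81.  82.2]
jarw2 enc [424. -71.] 71 ell [414.3 -71.9] [ 56.4 102.1]
jarw1 enc [427. -69.] 71 ell [424.5 -70.3] [ 51.6 112.2]
tins eye [[ 0.50873868  0.04614997]
 [ 0.51256889 -0.05880489]] [[ 0.50901672  0.04329021]
 [ 0.51370214 -0.06164771]]
```

Run:
```python
from h import *
def load(k):
    d=np.load(k+'.npz'); return d['K'],d['D'],d['e'],d['M']
A,B=load('w1'),load('w2')
def tri(a,b):
    d1,d2=ray(A,[a])[0],ray(B,[b])[0]; s=np.linalg.lstsq(np.c_[d1,-d2],B[2]-A[2],rcond=None)[0]
    return ((A[2]+d1*s[0])+(B[2]+d2*s[1]))/2
for n,a,b in [('cap',(156,175),(376,177)),('jar',(249,180),(462,180)),('black',(159,111),(374,112)),('white',(244,107),(458,110)),('pot',(75,110),(286,111))]: print(n,tri(a,b).round(3))
i1=cv2.imread('pics/w1.png')[140:210,130:190]; i2=cv2.imread('pics/w2.png')[140:210,345:405]
cv2.imwrite('pics/c1.png',cv2.resize(np.hstack([i1,i2]),None,fx=6,fy=6))
print(bot.observe()['q'])
```

```text
cap [0.433 0.045 0.088]
jar [ 0.427 -0.068  0.08 ]
black [0.509 0.045 0.06 ]
white [ 0.513 -0.061  0.06 ]
pot [0.511 0.154 0.057]
[ 2.22025583e-01  7.64882511e-02  1.73651442e+00 -9.39222558e-04
  1.32978580e+00  1.79205609e+00]
```

View pics/c1.png

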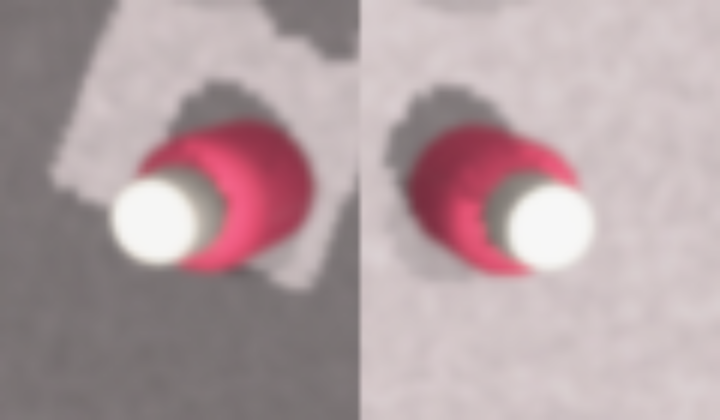

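```bash
python3 -m crank '{"xyz":[[4,-30,-20],[4,-30,-20],[5,-30,-20],[4,-30,-20],[0,0,0],[0,0,0]],"twist":[0,0,0,0,0,0],"hand":[0.4,0.4,0.4,0.4,0.4,0.4]}' 10
python3 -m crank '{"xyz":[[0,0,-40],[0,0,-40],[0,0,-30],[0,0,-13],[0,0,0],[0,0,0]],"twist":[0,0,0,0,0,0],"hand":[0.4,0.4,0.4,0.4,0.4,0.4]}'
```

```text
t: 2.8
position: [0.4307, 0.0436, 0.1731]
tool_rot: [1.0, -0.001, -0.001, -0.0]
wrist_force: [0.1, 0.6, 1.0]
gripper_width: 0.0614
grip_force: 0.0
t: 3.4
position: [0.432, 0.0458, 0.0511]
tool_rot: [1.0, 0.001, 0.001, -0.0]
wrist_force: [0.9, -0.1, 0.0]
gripper_width: 0.0614
grip_force: 0.0
```

```bash
python3 -m crank '{"xyz":[[0,0,0],[0,0,0],[0,0,0],[0,0,0],[0,0,0]],"twist":[0,0,0,0,0],"hand":[-0.7,-0.7,-0.7,-0.7,-0.7]}' 10
```

```text
t: 3.9
position: [0.4314, 0.0456, 0.0506]
tool_rot: [1.0, 0.001, 0.0, -0.0]
wrist_force: [-0.2, 0.6, 0.5]
gripper_width: 0.025
grip_force: 0.0
```

Run:
```python
from h import *
s=bot.observe(); print(s['gripper_width'],s['grip_force'])
C,im=snap('wrist','w3.png'); C2,i2=snap('side','s3.png')
a=cv2.resize(im,(400,300)); b=cv2.resize(i2[170:320,210:360],(400,400))[:300]
cv2.imwrite('pics/c3.png',cv2.cvtColor(np.hstack([a,b]),cv2.COLOR_RGB2BGR))
```

```text
0.02502067167341832 0.0
```

View pics/c3.png

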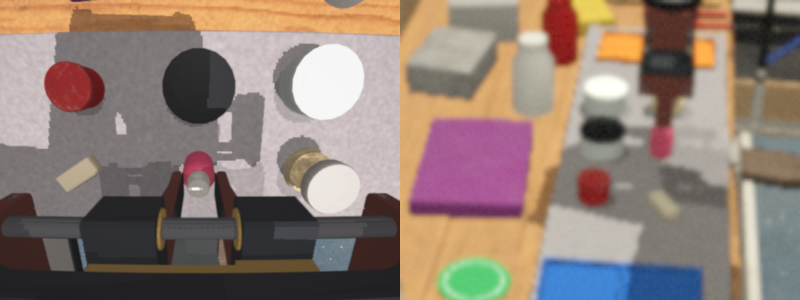

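The fingers closed to 25 mm without force; the pink bottle (cap ~(277,258) in full wrist pixels) still stands upright, slightly ahead of the pads. Remeasure.

Run:
```python
from d import *
C=cal('wrist'); im=cv2.imread('pics/w3.png'); cv2.imwrite('pics/c4.png',cv2.resize(im[190:320,200:360],None,fx=4.5,fy=4.5))
print(onz(C,[(277,258)],.09),onz(C,[(278,222)],.06),C[2])
C=cal('side'); im=cv2.imread('pics/s3.png'); rep('b',C,im,(295,200,320,235),pink,.05)
C=cal('scene'); im=cv2.imread('pics/scene1.png'); c=blob(im,(278,210,300,245),lambda h,s,v:((h>160)|(h<5))&(s>100)); print(c.min(0),c.max(0),onz(C,[c.mean(0)],.052))
```

```text
[[0.43533039 0.04547757 0.09      ]] [[0.44686192 0.0449894  0.06      ]] [0.50436065 0.04479621 0.24175233]
b enc [431.  44.] 73 ell [432.9  43.8] [23.9 79.2]
[283 223] [293 238] [[0.43172146 0.05125296 0.052     ]]
```

View pics/c4.png

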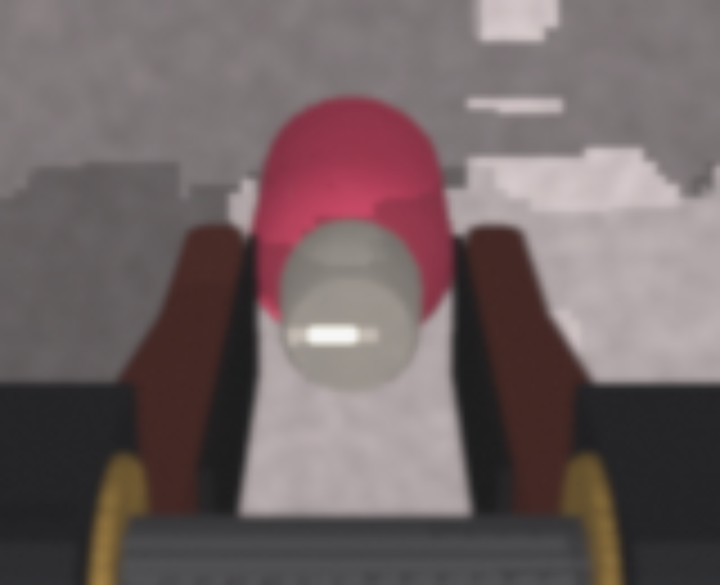

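```bash
python3 -m crank '{"xyz":[[0,0,0],[0,0,0],[0,0,0]],"twist":[0,0,0],"hand":[-0.7,-0.7,-0.7]}' 10
```

```text
t: 4.3
position: [0.4313, 0.0457, 0.0504]
tool_rot: [1.0, 0.001, 0.0, -0.0]
wrist_force: [-0.1, -0.4, 2.1]
gripper_width: 0.0189
grip_force: 10.0
```

Run:
```python
from h import *
C,im=snap('wrist','w5.png'); C2,i2=snap('side','s5.png'); C3,i3=snap('scene','sc5.png')
a=cv2.resize(im[150:330,190:370],(400,400)); b=cv2.resize(i2[190:250,280:340],(400,400))
cv2.imwrite('pics/c5.png',cv2.cvtColor(np.hstack([a,b]),cv2.COLOR_RGB2BGR))
```

```text
(no output)
```

View pics/c5.png

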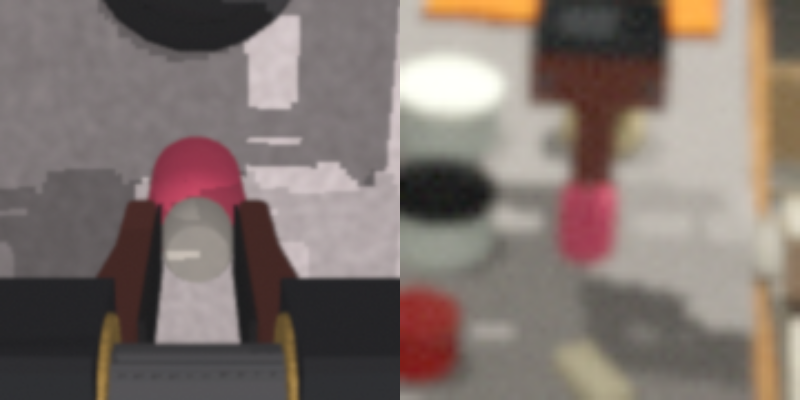

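Run:
```python
from h import *
s=bot.observe(); T=np.array(s['position']); print(T,s['wrist_force'],s['moment'])
def proj(C,p):
    K,D,e,M=C; return cv2.projectPoints(np.array([p],float),cv2.Rodrigues(M.T)[0],-M.T@e,K,D)[0].ravel().round(1)
C=cal('wrist')
for dz in (-.008,.01,.02,.03): print(dz,proj(C,T+[0,.01,dz]),proj(C,T+[.01,.01,dz]),proj(cal('side'),T+[0,.01,dz]))
print(proj(cal('side'),[.432,.0456,.03]),proj(cal('side'),[.432,.0456,.073]))
```

```text
[0.43132596 0.04564012 0.05035205] [ 0.01384812 -0.23030755  1.65194182] [ 0.04421368 -0.03616521  0.01031376]
-0.008 [263.1 235.3] [263. 222.] [307.7 226.1]
0.01 [261.8 244.8] [261.5 230.4] [308.  221.6]
0.02 [260.9 250.8] [260.7 235.7] [308.2 219.1]
0.03 [259.9 257.5] [259.7 241.7] [308.3 216.6]
[307.4 227.5] [308.1 216.9]
```

The pads are holding the white cap (19 mm), so the real fingertips sit roughly 28 mm above where the stated geometry puts them. The bottle is upright and held, so I'll carry it this way and check the tip offset by contact later.

```bash
python3 -m crank '{"xyz":[[0,0,15],[0,0,25],[0,0,25],[-2,47,0],[-2,47,0],[-2,47,0],[-2,47,0],[-1,47,0],[0,47,0],[0,0,0]],"twist":[0,0,0,0,0,0,0,0,0,0],"hand":[-0.7,-0.7,-0.7,-0.7,-0.7,-0.7,-0.7,-0.7,-0.7,-0.7]}' 12
python3 -m crank '{"xyz":[[0,0,0],[0,0,0]],"twist":[0,0],"hand":[-0.7,-0.7]}' 12
python3 - <<'E'
from h import *
C,im=snap('wrist','w6.png'); C2,i2=snap('side','s6.png')
a=cv2.resize(im,(533,400)); b=cv2.resize(i2[180:300,250:330],(267,400))
cv2.imwrite('pics/c6.png',cv2.cvtColor(np.hstack([a,b]),cv2.COLOR_RGB2BGR))
E
```

```text
t: 5.45
position: [0.4227, 0.3331, 0.1154]
tool_rot: [1.0, 0.003, 0.001, -0.002]
wrist_force: [0.2, -1.2, 0.0]
gripper_width: 0.0187
grip_force: 12.0
t: 5.65
position: [0.4216, 0.3264, 0.1149]
tool_rot: [1.0, 0.001, -0.001, 0.001]
wrist_force: [0.3, 0.8, -0.6]
gripper_width: 0.0191
grip_force: 12.0
```

View pics/c6.png

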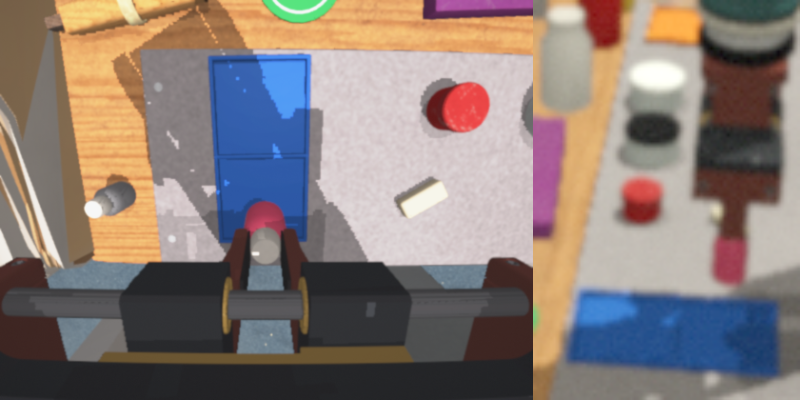

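Bottle is held upright above the near blue pocket. Lower it.

```bash
python3 -m crank '{"xyz":[[0,0,-30],[0,0,-20],[0,0,-9],[0,0,0],[0,0,0],[0,0,-2],[0,0,0],[0,0,0]],"twist":[0,0,0,0,0,0,0,0],"hand":[-0.7,-0.7,-0.7,-0.7,-0.7,-0.7,-0.7,-0.7]}' 12
```

```text
t: 6.55
position: [0.4226, 0.3279, 0.0548]
tool_rot: [1.0, 0.001, 0.0, -0.0]
wrist_force: [0.7, 0.9, 0.3]
gripper_width: 0.0187
grip_force: 12.0
```

```bash
python3 -m crank '{"xyz":[[0,0,-1.5],[0,0,0],[0,0,0],[0,0,0],[0,0,15],[0,0,45]],"twist":[0,0,0,0,0,0],"hand":[-0.7,-0.1,-0.1,-0.1,-0.1,0]}' 12
python3 -m crank '{"xyz":[[14,-47,0],[14,-47,0],[14,-47,0],[15,-47,0],[15,-47,0],[14,-47,0],[0,0,-30],[0,0,-20],[0,0,0],[0,0,0]],"twist":[0,0,0,0,0,0,0,0,0,0],"hand":[0.7,0.7,0.7,0.7,0.7,0.7,0.7,0.7,0.7,0.7]}' 25
python3 - <<'E'
from h import *
C,im=snap('wrist','w7.png'); C2,i2=snap('side','s7.png')
a=cv2.resize(im,(533,400)); b=cv2.resize(i2[190:310,250:330],(267,400))
cv2.imwrite('pics/c7.png',cv2.cvtColor(np.hstack([a,b]),cv2.COLOR_RGB2BGR))
E
```

```text
t: 7.15
position: [0.419, 0.3257, 0.1099]
tool_rot: [1.0, 0.001, -0.004, 0.002]
wrist_force: [0.5, -1.2, 0.1]
gripper_width: 0.043
grip_force: 0.0
t: 8.15
position: [0.5079, 0.0457, 0.0628]
tool_rot: [1.0, 0.001, -0.001, -0.0]
wrist_force: [0.1, -0.3, 0.3]
gripper_width: 0.0748
grip_force: 0.0
```

View pics/c7.png

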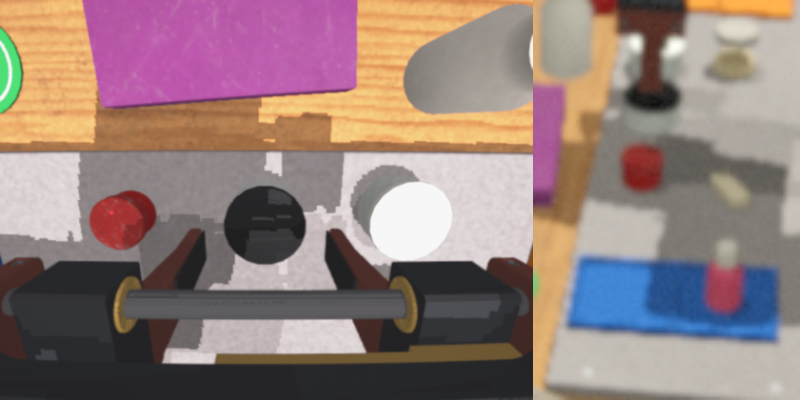

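Bottle stands in its pocket (side crop), and the jaws are centred over the black tin with the tips clearly above its lid. Descend in steps watching the force.

```bash
python3 -m crank '{"xyz":[[0,0,-10],[0,0,-10],[0,0,0],[0,0,0]],"twist":[0,0,0,0],"hand":[0.7,0.7,0.7,0.7]}' 25
python3 -m crank '{"xyz":[[0,0,-8],[0,0,-8],[0,0,0],[0,0,0]],"twist":[0,0,0,0],"hand":[0.7,0.7,0.7,0.7]}' 25
python3 -m crank '{"xyz":[[0,0,0],[0,0,0],[0,0,0],[0,0,0],[0,0,0]],"twist":[0,0,0,0,0],"hand":[0.2,0.2,0.2,0.2,0.2]}' 25
```

```text
t: 8.65
position: [0.5077, 0.0458, 0.0424]
tool_rot: [1.0, 0.001, -0.001, -0.0]
wrist_force: [-0.1, -0.0, 0.4]
gripper_width: 0.0746
grip_force: 0.0
t: 9.05
position: [0.5079, 0.0456, 0.0264]
tool_rot: [1.0, 0.001, -0.0, -0.0]
wrist_force: [-0.4, -0.3, 0.5]
gripper_width: 0.0744
grip_force: 0.0
t: 9.55
position: [0.5085, 0.0457, 0.027]
tool_rot: [1.0, 0.001, 0.0, -0.0]
wrist_force: [0.1, 0.9, 1.5]
gripper_width: 0.0599
grip_force: 25.0
```

Grips the lid (59.9 mm, 25 N); the stated tip would have been under the board, so the offset is confirmed. Lift and weigh.

```bash
python3 -m crank '{"xyz":[[0,0,10],[0,0,20],[0,0,25],[0,0,0],[0,0,0],[0,0,0],[0,0,0]],"twist":[0,0,0,0,0,0,0],"hand":[0.2,0.2,0.2,0.2,0.2,0.2,0.2]}' 25
python3 -m crank '{"xyz":[[0,0,0],[0,0,0]],"twist":[0,0],"hand":[0.2,0.2]}' 25
python3 -m crank '{"xyz":[[0,0,0],[0,0,0]],"twist":[0,0],"hand":[0.2,0.2]}' 25
```

```text
t: 10.25
position: [0.5071, 0.0457, 0.0806]
tool_rot: [1.0, 0.001, -0.001, -0.0]
wrist_force: [-0.1, 0.2, -5.1]
gripper_width: 0.0594
grip_force: 25.0
t: 10.45
position: [0.5078, 0.0457, 0.0812]
tool_rot: [1.0, 0.001, -0.001, -0.0]
wrist_force: [-0.4, 0.3, -3.4]
gripper_width: 0.0591
grip_force: 25.0
t: 10.65
position: [0.5082, 0.0456, 0.0817]
tool_rot: [1.0, 0.001, -0.0, -0.0]
wrist_force: [0.9, -0.3, -4.4]
gripper_width: 0.059
grip_force: 25.0
```

About −4.3 N: the black tin is the full one (white is the light one). Firmer grip, and to the far blue pocket.

```bash
python3 -m crank '{"xyz":[[0,10,0],[0,30,0],[0,47,0],[0,47,0],[0,47,0],[0,47,0],[0,36,0],[0,20,0],[0,0,0],[0,0,0]],"twist":[0,0,0,0,0,0,0,0,0,0],"hand":[0.2,0.2,0.2,0.2,0.2,0.2,0.2,0.2,0.2,0.2]}' 45
python3 -m crank '{"xyz":[[0,0,0],[0,0,0],[0,0,0]],"twist":[0,0,0],"hand":[0.2,0.2,0.2]}' 45
python3 - <<'E'
from h import *
C,im=snap('wrist','w8.png'); C2,i2=snap('side','s8.png')
a=cv2.resize(im,(533,400)); b=cv2.resize(i2[220:310,250:310],(267,400))
cv2.imwrite('pics/c8.png',cv2.cvtColor(np.hstack([a,b]),cv2.COLOR_RGB2BGR))
E
```

```text
t: 11.65
position: [0.5075, 0.3302, 0.0815]
tool_rot: [1.0, 0.002, -0.0, 0.0]
wrist_force: [-0.1, -0.0, -4.5]
gripper_width: 0.0586
grip_force: 45.0
t: 11.95
position: [0.5083, 0.3287, 0.0819]
tool_rot: [1.0, 0.0, -0.0, 0.0]
wrist_force: [0.1, 0.2, -4.2]
gripper_width: 0.0589
grip_force: 45.0
```

View pics/c8.png

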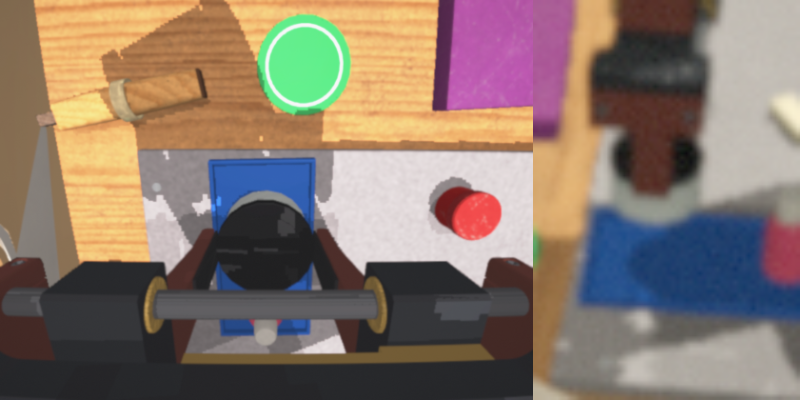

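Tin hangs level over the far pocket. Lower.

```bash
python3 -m crank '{"xyz":[[0,0,-20],[0,0,-20],[0,0,-8],[0,0,-2],[0,0,0],[0,0,0]],"twist":[0,0,0,0,0,0],"hand":[0.2,0.2,0.2,0.2,0.2,0.2]}' 45
python3 -m crank '{"xyz":[[0,0,-2],[0,0,0],[0,0,0],[0,0,0]],"twist":[0,0,0,0],"hand":[0.2,0.2,0.2,0.2]}' 45
```

```text
t: 12.65
position: [0.509, 0.33, 0.0327]
tool_rot: [1.0, 0.001, 0.001, -0.0]
wrist_force: [-0.6, 0.4, -4.0]
gripper_width: 0.0585
grip_force: 45.0
t: 13.05
position: [0.5084, 0.3297, 0.0301]
tool_rot: [1.0, 0.001, 0.0, -0.0]
wrist_force: [0.2, 0.6, -3.3]
gripper_width: 0.0591
grip_force: 45.0
```

```bash
python3 -m crank '{"xyz":[[0,0,-1],[0,0,-1],[0,0,0],[0,0,0],[0,0,0]],"twist":[0,0,0,0,0],"hand":[0.2,0.2,0.2,0.2,0.2]}' 45
```

```text
t: 13.55
position: [0.5085, 0.3298, 0.03]
tool_rot: [1.0, 0.001, 0.001, -0.0]
wrist_force: [-5.1, -2.8, 14.5]
gripper_width: 0.0587
grip_force: 45.0
```

```bash
python3 -m crank '{"xyz":[[0,0,1],[0,0,0],[0,0,0],[0,0,0],[0,0,20],[0,0,40],[0,0,0]],"twist":[0,0,0,0,0,0,0],"hand":[0.2,0.7,0.7,0.7,0.7,0.7,0.7]}' 25
python3 -m crank '{"xyz":[[0,-48,0],[0,-48,0],[1,-48,0],[1,-48,0],[1,-48,0],[1,-48,0],[1,-48,0],[0,-48,0],[0,-6,0],[0,0,-20]],"twist":[0,0,0,0,0,0,0,0,0,0],"hand":[0.7,0.7,0.7,0.7,0.7,0.7,0.7,0.7,0.7,0.7]}' 25
python3 -m crank '{"xyz":[[0,0,-8],[0,0,0],[0,0,0]],"twist":[0,0,0],"hand":[0.7,0.7,0.7]}' 25
python3 - <<'E'
from d import *
C,im=snap('wrist','w9.png'); im=cv2.cvtColor(im,cv2.COLOR_RGB2BGR)
rep('white',C,im,(200,150,360,285),lambda h,s,v:(s<30)&(v>225),.064)
E
```

```text
t: 14.25
position: [0.5119, 0.3315, 0.0933]
tool_rot: [1.0, 0.001, 0.004, -0.002]
wrist_force: [0.7, 0.8, 1.0]
gripper_width: 0.075
grip_force: 0.0
t: 15.25
position: [0.5156, -0.0626, 0.0701]
tool_rot: [1.0, -0.001, 0.002, 0.001]
wrist_force: [2.3, 0.2, -0.1]
gripper_width: 0.0746
grip_force: 0.0
t: 15.55
position: [0.513, -0.0595, 0.0607]
tool_rot: [1.0, 0.002, -0.0, -0.0]
wrist_force: [-0.4, 1.1, 0.3]
gripper_width: 0.0746
grip_force: 0.0
white enc [507. -60.] 56 ell [499.6 -59.8] [29.6 55.5]
```

View pics/w9.png

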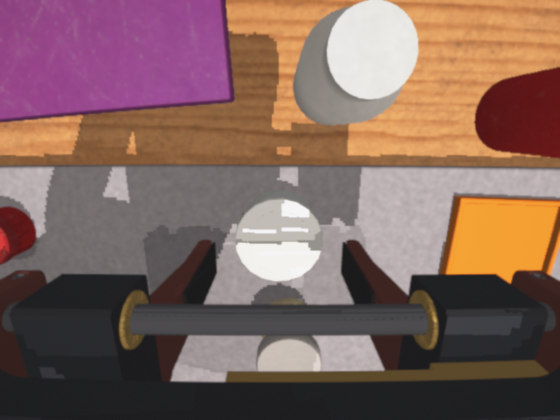

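White tin lid centred between the jaws at (279,240). Descend, grip, lift.

```bash
python3 -m crank '{"xyz":[[0,0,-15],[0,0,-12],[0,0,-6.5],[0,0,0],[0,0,0],[0,0,0],[0,0,0],[0,0,0]],"twist":[0,0,0,0,0,0,0,0],"hand":[0.7,0.7,0.7,0.7,0.2,0.2,0.2,0.2]}' 20
python3 -m crank '{"xyz":[[0,0,20],[0,0,25],[0,0,25],[0,0,0],[0,0,0],[0,0,0],[0,0,0],[0,0,0]],"twist":[0,0,0,0,0,0,0,0],"hand":[0.2,0.2,0.2,0.2,0.2,0.2,0.2,0.2]}' 20
```

```text
t: 16.4
position: [0.5136, -0.0604, 0.0277]
tool_rot: [1.0, 0.001, 0.0, 0.0]
wrist_force: [-0.9, 1.0, 1.2]
gripper_width: 0.0595
grip_force: 20.0
t: 17.2
position: [0.5125, -0.0602, 0.0964]
tool_rot: [1.0, 0.001, -0.001, -0.0]
wrist_force: [-0.2, -0.0, -0.3]
gripper_width: 0.0595
grip_force: 20.0
```

Light (~0.3–0.7 N), as expected. To the mat.

```bash
python3 -m crank '{"xyz":[[10,40,0],[15,45,0],[15,45,0],[15,45,0],[15,45,0],[15,45,0],[15,45,0],[18,43,0],[0,0,0],[0,0,0]],"twist":[0,0,0,0,0,0,0,0,0,0],"hand":[0.2,0.2,0.2,0.2,0.2,0.2,0.2,0.2,0.2,0.2]}' 20
python3 -m crank '{"xyz":[[0,0,0],[0,0,0],[0,0,0]],"twist":[0,0,0],"hand":[0.2,0.2,0.2]}' 20
python3 - <<'E'
from d import *
C,im=snap('wrist','w10.png'); im=cv2.cvtColor(im,cv2.COLOR_RGB2BGR)
C2,i2=snap('side','s10.png')
c=blob(im,(180,80,420,330),green).reshape(-1,2); p=onz(C,c,.003)[:,:2]*1000
p=p[p[:,0]>640]; A=np.c_[2*p,np.ones(len(p))]; x=np.linalg.lstsq(A,(p**2).sum(1),rcond=None)[0]; print('mat',x[:2],np.sqrt(x[2]+x[:2]@x[:2])*2)
a=cv2.resize(im,(533,400)); b=cv2.cvtColor(cv2.resize(i2[210:300,210:270],(267,400)),cv2.COLOR_RGB2BGR)
cv2.imwrite('pics/c10.png',np.hstack([a,b]))
E
```

```text
t: 18.2
position: [0.6306, 0.2933, 0.096]
tool_rot: [1.0, 0.002, -0.001, 0.0]
wrist_force: [-0.1, -0.4, -0.7]
gripper_width: 0.0595
grip_force: 20.0
t: 18.5
position: [0.6309, 0.2913, 0.0974]
tool_rot: [1.0, 0.0, -0.0, 0.0]
wrist_force: [0.9, 0.2, -0.9]
gripper_width: 0.0592
grip_force: 20.0
mat [631.2422153  293.70756813] 81.29411995521902
```

View pics/c10.png

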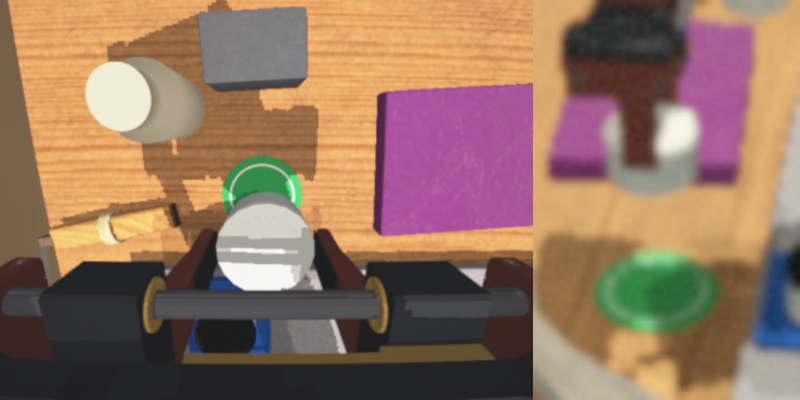

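Run:
```python
from h import *
C=cal('wrist'); print('base',onz(C,[(195,118)],0.01)); 
for z in (.08,.1,.12): print(z,onz(C,[(124,101)],z))
```

```text
base [[0.71453039 0.36626345 0.01      ]]
0.08 [[0.72337185 0.39474441 0.08      ]]
0.1 [[0.72154859 0.38478628 0.1       ]]
0.12 [[0.71972533 0.37482815 0.12      ]]
```

```bash
python3 -m crank '{"xyz":[[0,1,-25],[0,1,-25],[0,0,-25],[0,0,0],[0,0,0]],"twist":[0,0,0,0,0],"hand":[0.2,0.2,0.2,0.2,0.2]}' 20
```

```text
t: 19.1
position: [0.631, 0.2943, 0.0224]
tool_rot: [1.0, 0.001, -0.0, 0.0]
wrist_force: [0.9, -0.3, -0.5]
gripper_width: 0.0591
grip_force: 20.0
```

```bash
python3 -m crank '{"xyz":[[0,0,-12],[0,0,-7],[0,0,0],[0,0,-2],[0,0,0],[0,0,0]],"twist":[0,0,0,0,0,0],"hand":[0.2,0.2,0.2,0.2,0.2,0.2]}' 20
python3 -m crank '{"xyz":[[0,0,-2],[0,0,0],[0,0,0]],"twist":[0,0,0],"hand":[0.2,0.2,0.2]}' 20
```

```text
t: 19.7
position: [0.6314, 0.2948, 0.0016]
tool_rot: [1.0, 0.001, 0.0, -0.0]
wrist_force: [0.0, 0.4, -0.2]
gripper_width: 0.0597
grip_force: 20.0
t: 20.0
position: [0.6318, 0.295, 0.0006]
tool_rot: [1.0, 0.001, 0.001, -0.0]
wrist_force: [-1.4, -0.6, 5.5]
gripper_width: 0.0593
grip_force: 20.0
```

```bash
python3 -m crank '{"xyz":[[0,0,0],[0,0,0],[0,0,0],[0,0,20],[0,0,40],[0,0,40],[0,0,0]],"twist":[0,0,0,0,0,0,0],"hand":[0.7,0.7,0.7,0.7,0.7,0.5,0.5]}' 10
python3 -m crank '{"xyz":[[-30,-35,0],[-30,-35,0],[-30,-35,0],[-31,-35,0],[0,0,0],[0,0,-40],[0,0,0],[0,0,0],[0,0,0]],"twist":[0,0,0,0,0,0,0,0,0],"hand":[0.4,0.4,0.4,0.4,0.4,0.4,0.4,0.4,0.4]}' 10
python3 - <<'E'
from d import *
C,im=snap('wrist','w11.png'); im=cv2.cvtColor(im,cv2.COLOR_RGB2BGR)
C2,i2=snap('side','s11.png'); i2=cv2.cvtColor(i2,cv2.COLOR_RGB2BGR)
rep('pot',C,im,(215,190,345,285),red,.06)
cv2.imwrite('pics/c11.png',np.hstack([cv2.resize(im,(480,360)),cv2.resize(i2[210:310,220:310],(320,360))]))
E
```

```text
t: 20.7
position: [0.6357, 0.2963, 0.1056]
tool_rot: [1.0, 0.001, 0.005, -0.002]
wrist_force: [0.8, -0.6, 0.2]
gripper_width: 0.0662
grip_force: 0.0
t: 21.6
position: [0.5113, 0.1552, 0.06]
tool_rot: [1.0, 0.001, 0.001, -0.0]
wrist_force: [0.2, -0.1, 0.2]
gripper_width: 0.0614
grip_force: 0.0
pot enc [512. 155.] 46 ell [511.8 155. ] [38.9 45.6]
```

View pics/c11.png

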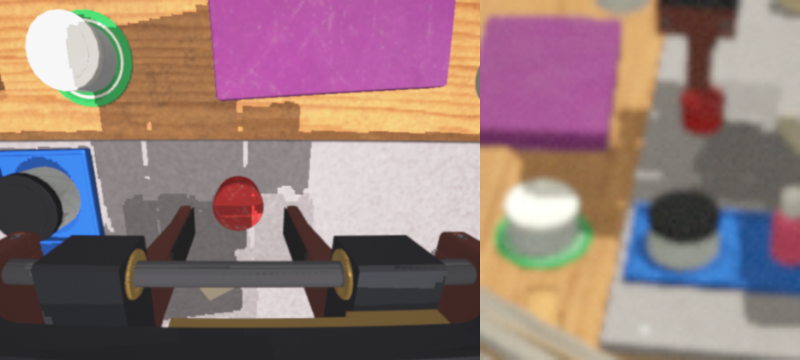

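Tins sit flat on mat and in tray; pot centred in the jaws. Grip it and carry to the orange tray.

```bash
python3 -m crank '{"xyz":[[0,0,-18],[0,0,-16],[0,0,-8],[0,0,0],[0,0,0],[0,0,0],[0,0,0],[0,0,0]],"twist":[0,0,0,0,0,0,0,0],"hand":[0.4,0.4,0.4,0.4,-0.3,-0.3,-0.3,-0.3]}' 12
python3 -m crank '{"xyz":[[0,0,25],[0,0,25],[0,0,20],[0,-20,0],[-2,-40,0],[-2,-47,0],[-3,-47,0],[-3,-47,0],[-3,-47,0],[-3,-47,0]],"twist":[0,0,0,0,0,0,0,0,0,0],"hand":[-0.3,-0.3,-0.3,-0.3,-0.3,-0.3,-0.3,-0.3,-0.3,-0.3]}' 12
python3 -m crank '{"xyz":[[-3,-47,0],[0,-40,0],[0,-12,0],[0,0,0],[0,0,0],[0,0,0]],"twist":[0,0,0,0,0,0],"hand":[-0.3,-0.3,-0.3,-0.3,-0.3,-0.3]}' 12
python3 - <<'E'
from d import *
C,im=snap('wrist','w12.png'); im=cv2.cvtColor(im,cv2.COLOR_RGB2BGR)
C2,i2=snap('side','s12.png'); i2=cv2.cvtColor(i2,cv2.COLOR_RGB2BGR)
cv2.imwrite('pics/c12.png',np.hstack([cv2.resize(im,(480,360)),cv2.resize(i2[150:240,240:320],(320,360))]))
E
```

```text
t: 22.5
position: [0.5109, 0.1548, 0.018]
tool_rot: [1.0, 0.001, 0.001, -0.0]
wrist_force: [-0.3, 0.9, 4.0]
gripper_width: 0.0409
grip_force: 12.0
t: 23.5
position: [0.4938, -0.1422, 0.0876]
tool_rot: [1.0, 0.001, 0.0, 0.0]
wrist_force: [1.6, 0.2, -0.4]
gripper_width: 0.0408
grip_force: 12.0
t: 24.1
position: [0.4908, -0.2373, 0.0872]
tool_rot: [1.0, 0.002, -0.0, -0.001]
wrist_force: [-0.4, 0.2, -0.6]
gripper_width: 0.0408
grip_force: 12.0
```

View pics/c12.png

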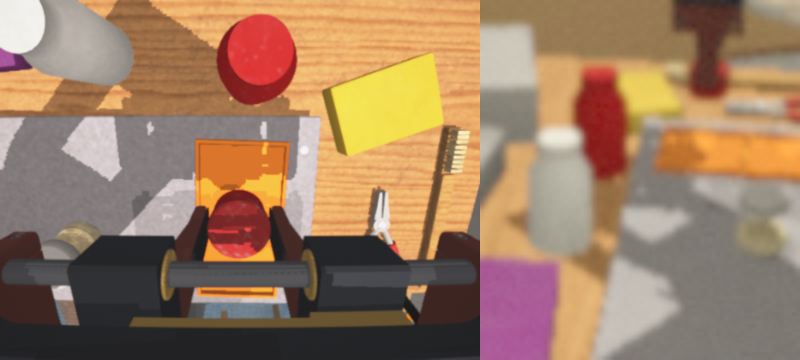

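Pot is held level over the far orange pocket. Lower and release.

```bash
python3 -m crank '{"xyz":[[0,0,-25],[0,0,-25],[0,0,-14],[0,0,0],[0,0,-1],[0,0,-1],[0,0,0],[0,0,0]],"twist":[0,0,0,0,0,0,0,0],"hand":[-0.3,-0.3,-0.3,-0.3,-0.3,-0.3,-0.3,-0.3]}' 12
python3 -m crank '{"xyz":[[0,0,-1],[0,0,0],[0,0,0]],"twist":[0,0,0],"hand":[-0.3,-0.3,-0.3]}' 12
```

```text
t: 25.0
position: [0.4916, -0.2395, 0.022]
tool_rot: [1.0, 0.001, 0.0, 0.0]
wrist_force: [-0.0, 0.7, -0.8]
gripper_width: 0.0408
grip_force: 12.0
t: 25.3
position: [0.4912, -0.2394, 0.0204]
tool_rot: [1.0, 0.001, 0.0, -0.0]
wrist_force: [-0.3, 0.3, -0.3]
gripper_width: 0.0411
grip_force: 12.0
```

```bash
python3 -m crank '{"xyz":[[0,0,-1],[0,0,0],[0,0,0],[0,0,0],[0,0,0],[0,0,20],[0,0,40],[0,0,25]],"twist":[0,0,0,0,0,0,0,0],"hand":[-0.3,-0.3,0.4,0.4,0.4,0.4,0.4,0.4]}' 12
python3 -m crank '{"xyz":[[-3,27,0],[-4,27,0],[-4,27,0],[-4,27,0],[-5,27,0],[-5,27,0],[-5,27,0],[-5,27,0],[-5,27,0],[-5,27,0]],"twist":[8.2,8.2,8.2,8.2,8.2,8.2,8.2,8.2,8.2,8.2],"hand":[0.2,0.2,0.2,0.2,0.2,0.2,0.2,0.2,0.2,0.2]}' 8
python3 -m crank '{"xyz":[[-5,27,0],[-5,27,0],[-4,27,0],[-4,27,0],[-4,29,0],[0,0,0],[0,0,0],[0,0,0]],"twist":[8.2,8.2,8.2,8.2,8.2,0,0,0],"hand":[0,0,0,0,0,0,0,0]}' 8
```

```text
t: 26.1
position: [0.4916, -0.2396, 0.106]
tool_rot: [1.0, 0.001, 0.0, 0.0]
wrist_force: [0.9, -1.0, -0.1]
gripper_width: 0.0613
grip_force: 0.0
t: 27.1
position: [0.4458, 0.0317, 0.1043]
tool_rot: [0.752, 0.659, -0.0, -0.0]
wrist_force: [0.7, 0.5, 0.2]
gripper_width: 0.0529
grip_force: 0.0
t: 27.9
position: [0.4242, 0.167, 0.1042]
tool_rot: [0.477, 0.879, -0.0, 0.0]
wrist_force: [0.0, -0.3, -0.4]
gripper_width: 0.0437
grip_force: 0.0
```

```bash
python3 -m crank '{"xyz":[[0,1,-30],[0,0,-30],[0,0,-20],[0,0,-10],[0,0,-4],[0,0,0],[0,0,0]],"twist":[0,0,0,0,0,0,0],"hand":[0,0,0,0,0,0,0]}' 8
python3 -m crank '{"xyz":[[0,0,0],[0,0,0],[0,0,0],[0,0,0],[0,0,0]],"twist":[0,0,0,0,0],"hand":[-0.8,-0.8,-0.8,-0.8,-0.8]}' 10
```

```text
t: 28.6
position: [0.4251, 0.1686, 0.011]
tool_rot: [0.476, 0.879, 0.0, 0.001]
wrist_force: [-0.1, 0.2, 0.0]
gripper_width: 0.0439
grip_force: 0.0
t: 29.1
position: [0.4245, 0.1688, 0.0107]
tool_rot: [0.476, 0.879, 0.0, 0.0]
wrist_force: [-1.2, -0.7, 5.7]
gripper_width: 0.0198
grip_force: 10.0
```

```bash
python3 -m crank '{"xyz":[[0,0,25],[0,0,35],[0,0,35],[0,-30,0],[0,-40,0],[0,-45,0],[0,-45,0],[0,-45,0],[-3,-45,0],[-4,-45,0]],"twist":[0,0,0,-5,-5,-5,-5,-5,-5,-3],"hand":[-0.8,-0.8,-0.8,-0.8,-0.8,-0.8,-0.8,-0.8,-0.8,-0.8]}' 10
python3 -m crank '{"xyz":[[-4,-45,0],[-4,-40,0],[-4,-25,0],[0,0,0],[0,0,0],[0,0,0]],"twist":[0,0,0,0,0,0],"hand":[-0.8,-0.8,-0.8,-0.8,-0.8,-0.8]}' 10
python3 - <<'E'
from d import *
C,im=snap('wrist','w13.png'); im=cv2.cvtColor(im,cv2.COLOR_RGB2BGR)
C2,i2=snap('side','s13.png'); i2=cv2.cvtColor(i2,cv2.COLOR_RGB2BGR)
cv2.imwrite('pics/c13.png',np.hstack([cv2.resize(im,(480,360)),cv2.resize(i2[150:240,260:340],(320,360))]))
E
```

```text
t: 30.1
position: [0.4169, -0.1281, 0.1053]
tool_rot: [0.707, 0.707, 0.0, 0.0]
wrist_force: [0.9, -1.1, -0.4]
gripper_width: 0.0198
grip_force: 10.0
t: 30.7
position: [0.4048, -0.2349, 0.105]
tool_rot: [0.706, 0.708, 0.0, -0.001]
wrist_force: [-0.1, 0.4, -0.0]
gripper_width: 0.0197
grip_force: 10.0
```

View pics/c13.png

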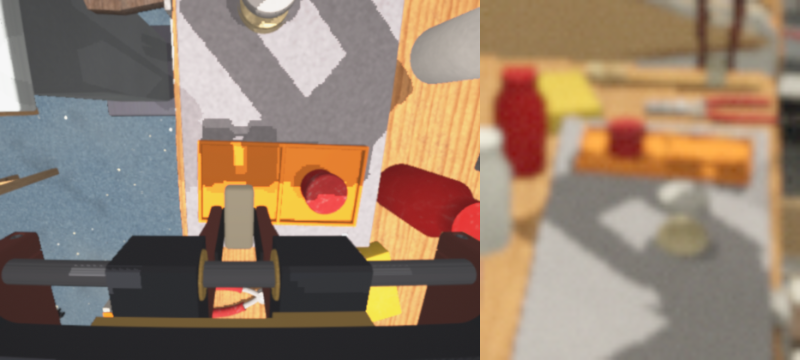

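Pot sits in the far pocket, block level over the near one. Lower and release.

```bash
python3 -m crank '{"xyz":[[0,0,-35],[0,0,-35],[0,0,-15],[0,0,-4],[0,0,0],[0,0,-2],[0,0,0],[0,0,0]],"twist":[0,0,0,0,0,0,0,0],"hand":[-0.8,-0.8,-0.8,-0.8,-0.8,-0.8,-0.8,-0.8]}' 10
python3 -m crank '{"xyz":[[0,0,-1],[0,0,0],[0,0,0]],"twist":[0,0,0],"hand":[-0.8,-0.8,-0.8]}' 10
```

```text
t: 31.6
position: [0.4058, -0.2367, 0.0151]
tool_rot: [0.706, 0.708, 0.0, 0.001]
wrist_force: [-1.3, 0.9, -0.8]
gripper_width: 0.0197
grip_force: 10.0
t: 31.9
position: [0.4056, -0.2366, 0.0137]
tool_rot: [0.706, 0.708, 0.0, 0.0]
wrist_force: [0.5, -0.0, 4.8]
gripper_width: 0.0197
grip_force: 10.0
```

```bash
python3 -m crank '{"xyz":[[0,0,0],[0,0,0],[0,0,0],[0,0,20],[0,0,45],[0,0,50],[0,0,50],[0,0,30],[0,0,0],[0,0,0]],"twist":[0,0,0,0,0,0,0,0,0,0],"hand":[-0.2,-0.2,-0.2,-0.2,-0.2,-0.2,-0.2,-0.2,-0.2,-0.2]}' 10
python3 - <<'E'
from d import *
C,im=snap('wrist','w14.png'); im=cv2.cvtColor(im,cv2.COLOR_RGB2BGR)
C2,i2=snap('side','s14.png'); i2=cv2.cvtColor(i2,cv2.COLOR_RGB2BGR)
rep('blk',C,im,(180,100,400,300),lambda h,s,v:(h>12)&(h<35)&(s<130)&(v>120),.047,'rect')
cv2.imwrite('pics/c14.png',np.hstack([cv2.resize(im,(480,360)),cv2.resize(i2[165:315,215:345],(312,360))]))
E
```

```text
t: 32.9
position: [0.4053, -0.2364, 0.2085]
tool_rot: [0.706, 0.708, 0.0, 0.001]
wrist_force: [-0.1, -0.7, -0.6]
gripper_width: 0.0351
grip_force: 0.0
blk rect [ 339.8 -230. ] [ 15.2 195.8] 0.0 [[332.0, -132.0], [332.0, -328.0], [348.0, -328.0], [347.0, -132.0]]
```

View pics/c14.png

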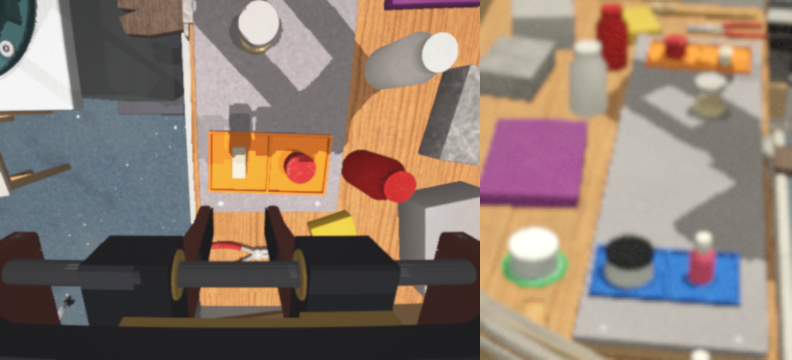

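All five are in place: block and pot in the orange pockets, black (full) tin and bottle in the blue ones, white tin centred on the mat, jar and pliers untouched. Hand in.

```bash
python3 -c "
from workcell import bot
print(bot.finish_job())"
```

```text
the job is handed in; nothing more can be done
None
```

I handed the job in at about 33 s; no verdict came back, but the last pictures show the pink bottle and the full black tin (about 0.44 kg) in the blue tray, the red pot and cream block in the orange tray, the light white tin on the green mat, and the jar and pliers where they were.

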